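Sort mixer brackets and lock the swing shelf

TASK

The washed bearing brackets of the tube roller mixer lie mixed on the bench: put every left-hand bracket into the tray with left-hand outlines on its floor and every right-hand bracket into the other tray, each standing flat on its foot on the tray floor. When all are in, push the swing shelf with the two trays round its pin until it is fully home against its stop, and then turn the turnbutton square across the shelf's tab to secure it. Leave the tube rack, timer and jar where they are.

Things in the scene. Friction and masses are not known exactly. Their poses are not given: they have to be found in the camera images.
- left1_mid (a point): Left-hand bracket, grey, 100 g; may be absent. Foot 70 x 26 x 8 mm; upright web 56 x 12 mm along its middle, top 56 mm up; at one end a toe 24 x 17 x 8 mm sticks out sideways, so the foot is an L 70 x 43 mm. Seen from above, toe end away from you, the toe is on the left. Point: on the web's middle, 28 mm above the underside. x along the foot to the toe end, z up, toe on the +y side.
- right1_mid (a point): Right-hand bracket, grey, 100 g; may be absent. Foot 70 x 26 x 8 mm; upright web 56 x 12 mm along its middle, top 56 mm up; at one end a toe 24 x 17 x 8 mm sticks out sideways, so the foot is an L 70 x 43 mm. Seen from above, toe end away from you, the toe is on the right. Point: on the web's middle, 28 mm above the underside. x along the foot to the toe end, z up, toe on the -y side.
- left2_mid (a point): Left-hand bracket, grey, 100 g; may be absent. Foot 70 x 26 x 8 mm; upright web 56 x 12 mm along its middle, top 56 mm up; at one end a toe 24 x 17 x 8 mm sticks out sideways, so the foot is an L 70 x 43 mm. Seen from above, toe end away from you, the toe is on the left. Point: on the web's middle, 28 mm above the underside. x along the foot to the toe end, z up, toe on the +y side.
- right2_mid (a point): Right-hand bracket, grey, 100 g; may be absent. Foot 70 x 26 x 8 mm; upright web 56 x 12 mm along its middle, top 56 mm up; at one end a toe 24 x 17 x 8 mm sticks out sideways, so the foot is an L 70 x 43 mm. Seen from above, toe end away from you, the toe is on the right. Point: on the web's middle, 28 mm above the underside. x along the foot to the toe end, z up, toe on the -y side.
- left3_mid (a point): Left-hand bracket, grey, 100 g; may be absent. Foot 70 x 26 x 8 mm; upright web 56 x 12 mm along its middle, top 56 mm up; at one end a toe 24 x 17 x 8 mm sticks out sideways, so the foot is an L 70 x 43 mm. Seen from above, toe end away from you, the toe is on the left. Point: on the web's middle, 28 mm above the underside. x along the foot to the toe end, z up, toe on the +y side.
- right3_mid (a point): Right-hand bracket, grey, 100 g; may be absent. Foot 70 x 26 x 8 mm; upright web 56 x 12 mm along its middle, top 56 mm up; at one end a toe 24 x 17 x 8 mm sticks out sideways, so the foot is an L 70 x 43 mm. Seen from above, toe end away from you, the toe is on the right. Point: on the web's middle, 28 mm above the underside. x along the foot to the toe end, z up, toe on the -y side.
- tray_left: Stainless steel open tray (0.7 kg) for the left-hand brackets, loose in the shelf's pocket, 14 mm above the bench; may be in either half. 200 x 92 mm (x, y), walls 3 mm thick and 18 mm high over the underside, floor 3 mm thick. Origin: centre of its underside. Stays in the shelf.
- tray_left_floor (a point): Centre of that tray's floor surface, same axes. The floor shows three black flat outlines of the left-hand foot, long side along y, toe end to +y; a bracket set on them has its web at x = -48.5, +8.5 or +65.5 mm, y = 0. They are a guide: brackets may stand anywhere on the floor, either way round.
- tray_right: Stainless steel open tray (0.7 kg) for the right-hand brackets, loose in the shelf's pocket, 14 mm above the bench; may be in either half. 200 x 92 mm (x, y), walls 3 mm thick and 18 mm high over the underside, floor 3 mm thick. Origin: centre of its underside. Stays in the shelf.
- tray_right_floor (a point): Centre of that tray's floor surface, same axes. The floor shows three black flat outlines of the right-hand foot, long side along y, toe end to +y; a bracket set on them has its web at x = -65.5, -8.5 or +48.5 mm, y = 0. They are a guide: brackets may stand anywhere on the floor, either way round.
- pin (a point): On the axis of the fixed upright pin, 30 mm above the bench. Axes of the shelf's fixed base, z up: when home the shelf lies from x = -232 to -16 mm, y = 0 to 200 mm, against a rubber stop block on its y = 200 mm side.
- shelf_corner (a point): Free corner of the swing shelf (white metal, 216 x 200 mm, rim 4 to 26 mm above the bench, carries both trays, turns flat about the pin), 232 mm from the pin axis, 15 mm up. Axes turn with the shelf: x along this side to the pin, y into the shelf; home = parallel to the pin point's axes, starts 0.8 to 0.95 rad anticlockwise of that. Push this side near here to +y (about 1.5 N); stays where left.
- shelf_tab (a point): Middle of the flat tab, 50 x 32 mm, on the shelf's opposite side; its top is 12 mm above the bench. When home it lies beside the turnbutton, whose bar then turns over it.
- turnbutton (a joint): Steel turnbutton on a fixed post beside the shelf's home place. 0 = bar along the shelf's home side (open), 1.57 = square across the tab (secured, end of travel), anticlockwise from above, rad. Stays where left; about 0.06 N m turns it.
- turnbutton_grip (a point): On the turnbutton's upright axis, 50 mm above the bench, in its black grip fin: 10 mm thick, 44 mm long, 26 to 66 mm above the bench, standing along the bar. x runs along the fin; the bar reaches 48 mm to -x, 18 to 26 mm above the bench.
- tube_rack: White tube rack, 70 x 210 x 50 mm, with capped tubes, a bystander to be left alone; origin at the centre of its underside.
- timer: White bench timer, 70 x 75 x 22 mm, a bystander to be left alone; origin at the centre of its underside.
- reagent: Amber jar with white cap, 60 mm across, 120 mm tall, a bystander to be left alone; origin at the centre of its underside.
Not all that is in view belongs to the job. Leave any orange or purple look-alike of the part that bears right1_mid alone.

How it is judged (in metres and radians):
On the way, in this order (a step that is already met when the one before it is completed fails the run):
1. every bracket stands flat on the floor of its own tray, let go (x of left1_mid in the frame of tray_left between -0.092 and 0.092 m and y of left1_mid in the frame of tray_left between -0.042 and 0.042 m and z of left1_mid in the frame of tray_left between 0.023 and 0.039 m and angle between each of left1_mid, left2_mid, left3_mid, right1_mid, right2_mid, right3_mid's own z axis and vertical below 0.15 rad and x of left2_mid in the frame of tray_left between -0.092 and 0.092 m and y of left2_mid in the frame of tray_left between -0.042 and 0.042 m and z of left2_mid in the frame of tray_left between 0.023 and 0.039 m and x of left3_mid in the frame of tray_left between -0.092 and 0.092 m and y of left3_mid in the frame of tray_left between -0.042 and 0.042 m and z of left3_mid in the frame of tray_left between 0.023 and 0.039 m and x of right1_mid in the frame of tray_right between -0.092 and 0.092 m and y of right1_mid in the frame of tray_right between -0.042 and 0.042 m and z of right1_mid in the frame of tray_right between 0.023 and 0.039 m and x of right2_mid in the frame of tray_right between -0.092 and 0.092 m and y of right2_mid in the frame of tray_right between -0.042 and 0.042 m and z of right2_mid in the frame of tray_right between 0.023 and 0.039 m and x of right3_mid in the frame of tray_right between -0.092 and 0.092 m and y of right3_mid in the frame of tray_right between -0.042 and 0.042 m and z of right3_mid in the frame of tray_right between 0.023 and 0.039 m and contact force between each of left1, left2, left3, right1, right2, right3 and the fingers below 0.2 N), for 0.2 s.
2. the loaded shelf is pushed fully home (angle between the x axis of shelf_corner and the x axis of pin, either way round below 0.05 rad), for 0.2 s.
3. the turnbutton is turned across the tab (value of joint turnbutton above 1.35 rad), for 0.2 s.
At the end, for the whole second after the job is handed in: Every bracket present stands flat (tilt under 0.15 rad) and at rest on the floor of the tray for its hand, both trays lie flat in the shelf, the shelf is within 0.05 rad of home and the turnbutton beyond 1.35 rad (x of left1_mid in the frame of tray_left between -0.092 and 0.092 m and y of left1_mid in the frame of tray_left between -0.042 and 0.042 m and z of left1_mid in the frame of tray_left between 0.023 and 0.039 m and angle between each of left1_mid, left2_mid, left3_mid, right1_mid, right2_mid, right3_mid's own z axis and vertical below 0.15 rad and x of left2_mid in the frame of tray_left between -0.092 and 0.092 m and y of left2_mid in the frame of tray_left between -0.042 and 0.042 m and z of left2_mid in the frame of tray_left between 0.023 and 0.039 m and x of left3_mid in the frame of tray_left between -0.092 and 0.092 m and y of left3_mid in the frame of tray_left between -0.042 and 0.042 m and z of left3_mid in the frame of tray_left between 0.023 and 0.039 m and x of right1_mid in the frame of tray_right between -0.092 and 0.092 m and y of right1_mid in the frame of tray_right between -0.042 and 0.042 m and z of right1_mid in the frame of tray_right between 0.023 and 0.039 m and x of right2_mid in the frame of tray_right between -0.092 and 0.092 m and y of right2_mid in the frame of tray_right between -0.042 and 0.042 m and z of right2_mid in the frame of tray_right between 0.023 and 0.039 m and x of right3_mid in the frame of tray_right between -0.092 and 0.092 m and y of right3_mid in the frame of tray_right between -0.042 and 0.042 m and z of right3_mid in the frame of tray_right between 0.023 and 0.039 m and linear speed of each of left1, left2, left3, right1, right2, right3 below 0.03 m/s and z of each of tray_left_floor, tray_right_floor in the frame of pin below -0.008 m and angle between each of tray_left_floor, tray_right_floor's own z axis and vertical below 0.06 rad and angle between the x axis of shelf_corner and the x axis of pin, either way round below 0.05 rad and value of joint turnbutton above 1.35 rad); the robot touches nothing.
It fails at once if the tube rack, timer or jar is moved more than 30 mm (distance of any of tube_rack, timer, reagent from where it was at the start of the episode above 0.03 m).
It fails at once if the turnbutton is turned across before the shelf is home (value of joint turnbutton above 1.2 rad and angle between the x axis of shelf_corner and the x axis of pin, either way round above 0.15 rad).
Of left1, right1, left2, right2, left3, right3 only 4 to 6 are there at a start; the rules pass over those that are not, and their reading is None.
At some moment in a run one of left1, right1, left2, right2, left3, right3 may be knocked a few centimetres aside while the robot is not near it.
Once in a run the grip may slacken for a moment while it holds something.
It also fails if it takes over 210 s, if anything falls off the work surface, if the arm or the gripper's body presses on something with over 40 N, if the wrist force passes 120 N, or if a joint passes its speed limit or range.

ROBOT

A 7-joint arm with a two-finger parallel gripper is mounted at the origin on the work surface. World frame = base frame: x ahead of the robot, y to its left, z up, the work surface at z = 0. Lengths are in mm, angles in rad, forces in N, time in s.
With the tool pointing down it reaches from about 400 to 900 mm from the base axis. Payload 5.6 kg.
Tool frame: the origin (TCP) lies midway between the tips of the shut fingers; the grasp point (between the pads) lies 19 mm behind it; x points along the fingers, y is the direction in which the jaws open and shut, and the axes are right-handed (so a half turn about x gives the same grasp; the last joint's range is limited). The gripper opens to 92 mm and grips with 3 to 60 N. Pads are 20 mm wide; open, the fingers measure 128 mm over their backs; the gripper's body (75 mm by 189 mm) begins 69 mm behind the grasp point.
Start: joints at [1.192, 0.468, -0.012, 1.603, 0.006, 1.071, -0.056], TCP at [214.15, -613.717, 214.592] pointing down, gripper open.
Joint ranges: [-2.53, 2.53], [-0.31, 2.02], [-1.57, 1.55], [0.28, 2.44], [-1.29, 4.43], [0.15, 1.84], [-2.92, 2.92]. Speed limits (rad/s): [2.57, 2.57, 3.14, 3.14, 3.14, 3.14, 3.14].

INTERFACE

Orientations are given as a rotation vector (axis times angle).
In Python, from cell import robot, grip, kin, viewer gives the robot as it stands. Calls block until the motion is done:
- robot.movep(position, orientation): joint-space move of the TCP to a pose.
- robot.servo_line(position, feed=150, rotation=None): straight line of the TCP; rotation=None keeps the orientation; feed is the mean speed in mm/s.
- robot.goto_joints(angles): joint-space move.
- grip(opening, newtons=None): opening from 0.0 (shut) to 1.0 (fully open); newtons is the grip in N (None keeps the last); returns when the fingers have stopped.
- robot.hold(seconds).
- kin.ik(position, orientation): joint angles nearest the present ones, or None.
- robot.observe(): the state.
- viewer.read_camera(name): name is "scene" or "side" or "wrist"; returns the picture (480x640x3 uint8, red, green, blue); there is no depth.
- viewer.camera_info(name): a dict with "camera_matrix" (3x3 intrinsics, pixels), "R" (3x3) and "t" (3): a world point X has camera coordinates R X + t. Camera axes: x right, y down, z forward; pixel columns grow to the right and rows downward; lengths in mm; the calibration is good to about 2 mm. The wrist camera is an equidistant fisheye: a pixel r from the principal point sees the ray r / f radians off the axis. A picture is of the moment at which its call begins: read the wrist's pose just before it. camera_info takes no time and is no camera call; for the wrist camera it gives the pose at the moment of the call.
A pose or a line that the arm cannot do raises robot.IKError and nothing moves.
- robot.job_done(): hands the job in, once; it reports no verdict.
Trained networks look in the newest picture that a camera, given by its name, has taken for a name from the list of things; names that differ only in an ending like _2 or _b are one class to them, and where a whole thing is asked for, a point or a joint stands for the part that bears it (a point fixed in the world has none). Each returns a list of dicts, best first, with "confidence" (0 to 1); they miss things now and then, are a little off and sometimes report something else, mostly with a low value. They report only what shows in the picture. A call takes as long as a camera call. They do not tell look-alikes from the thing itself.
- viewer.silhouettes(name, camera): "mask" (480x640 bool, what is visible of it).
- viewer.pinpoint(name, camera): "at" ([x, y, z] in mm, in the coordinates of the camera as it stood for that picture, good to about 4 mm: a listed point, or the origin of a listed thing).
The state is a dict: "t": time; "joints": joint angles; "joint_velocities": joint speeds; "joint_torque": joint torques, N m; "tcp_pos": TCP position; "tcp_rot": TCP orientation; "contact_force": force on the tool from outside, world axes, zero at the start; "wrist_torque": the same for the moment, N m; "grip_width": opening from 0.0 (shut) to 1.0 (fully open).
Only numpy, scipy, OpenCV 4.12 (cv2) and the standard library are available. Lean on these libraries where they do the work, as an engineer would, in place of code of your own. Each camera call takes 0.05 s, during which the arm holds its last target.

## Working session

There is one attempt and no reset: what is moved stays moved. The work goes in short steps, each a Python script; the robot and the scene stay as the last script left them, time stands still between calls to the robot, and variables do not carry over. Pictures are saved under pics/ and viewed, and the job is handed in when it is done.

```bash
ls; mkdir -p pics
python3 - <<'E'
from cell import robot, grip, kin, viewer
import cv2,numpy as np
print(robot.observe())
for n in("scene","side","wrist"):
    cv2.imwrite(f"pics/a_{n}.png",viewer.read_camera(n)[:,:,::-1])
    print(n,viewer.camera_info(n))
print(robot.observe()['t'])
E
```

```text
pics
{'t': 0.0, 'joints': array([ 1.19198314,  0.46836775, -0.01159577,  1.60362282,  0.00601531,
        1.07141298, -0.05631934]), 'joint_velocities': array([-4.43209492e-04, -1.56845092e-03, -5.69734698e-04,  1.79221877e-03,
        5.37489911e-05,  8.00512191e-04,  9.61209274e-04]), 'joint_torque': array([ 7.68646510e-05, -5.20574749e+01, -1.24003159e-02, -2.43751216e+01,
       -5.65403514e-02,  1.72249525e-02,  1.51968884e-04]), 'tcp_pos': array([ 213.92961766, -613.16232191,  213.64681068]), 'tcp_rot': array([ 2.03964532,  0.34749726, -2.04054511]), 'contact_force': array([-0.52064079, -0.19946871,  0.22763928]), 'wrist_torque': array([ 0.00933646, -0.00519387, -0.02002233]), 'grip_width': 1.0009980229184865}
scene {'camera_matrix': array([[624.13292602,   0.        , 318.26293595],
       [  0.        , 624.13292602, 243.62791325],
       [  0.        ,   0.        ,   1.        ]]), 'R': array([[-0.51692675,  0.85602913, -0.00092716],
       [ 0.72180318,  0.4352895 , -0.53807362],
       [-0.46020311, -0.27881388, -0.84289734]]), 't': array([ 302.80016495, -340.72858364, 1659.51967299])}
side {'camera_matrix': array([[522.98103874,   0.        , 325.48736522],
       [  0.        , 522.98103874, 236.11286298],
       [  0.        ,   0.        ,   1.        ]]), 'R': array([[-0.86253655, -0.5059883 ,  0.00255925],
       [-0.3005095 ,  0.50818329, -0.80712067],
       [ 0.40709305, -0.69694016, -0.59038095]]), 't': array([ 443.52806692,  235.64941329, 1281.49935787])}
wrist {'camera_matrix': array([[371.64829954,   0.        , 321.67602953],
       [  0.        , 371.64829954, 243.28154959],
       [  0.        ,   0.        ,   1.        ]]), 'R': array([[ 3.28323026e-01, -9.44565398e-01,  4.46600395e-04],
       [-9.10116262e-01, -3.16222199e-01,  2.67753450e-01],
       [-2.52769419e-01, -8.83160813e-02, -9.63487359e-01]]), 't': array([-648.60938878,  -29.81043276,  389.50520031])}
0.15
```

View pics/a_scene.png

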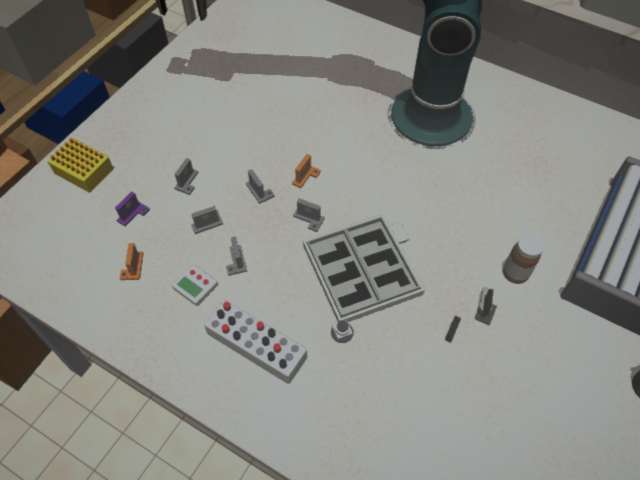

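View pics/a_side.png

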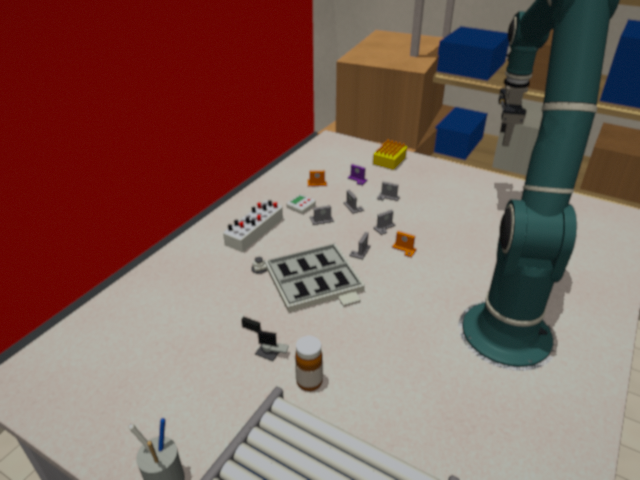

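View pics/a_wrist.png

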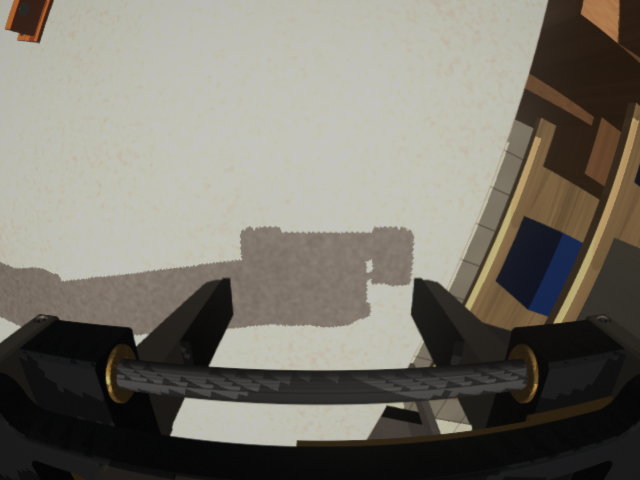

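```bash
cat > h.py <<'E'
from cell import robot, grip, kin, viewer
import cv2,numpy as np
from scipy.spatial.transform import Rotation as Rn
def proj(X,ci,fish=False):
    X=np.atleast_2d(X); c=X@ci['R'].T+ci['t']; K=ci['camera_matrix']
    if fish:
        r=np.hypot(c[:,0],c[:,1])+1e-9; th=np.arctan2(r,c[:,2]); s=th/r
        return np.c_[c[:,0]*s*K[0,0]+K[0,2], c[:,1]*s*K[1,1]+K[1,2]]
    return np.c_[c[:,0]/c[:,2]*K[0,0]+K[0,2], c[:,1]/c[:,2]*K[1,1]+K[1,2]]
def ray(uv,ci,fish=False):
    K=ci['camera_matrix']; x=(uv[0]-K[0,2])/K[0,0]; y=(uv[1]-K[1,2])/K[1,1]
    if fish:
        th=np.hypot(x,y)+1e-9; d=np.array([x/th*np.sin(th),y/th*np.sin(th),np.cos(th)])
    else: d=np.array([x,y,1.])
    return ci['R'].T@d, -ci['R'].T@ci['t']
def plane(uv,z,ci,fish=False):
    d,o=ray(uv,ci,fish); return o+d*(z-o[2])/d[2]
def w(p,ci): return ci['R'].T@(np.array(p)-ci['t'])
def crop(img,x0,y0,x1,y1,s,name):
    cv2.imwrite(name,cv2.resize(img[y0:y1,x0:x1,::-1],None,fx=s,fy=s,interpolation=cv2.INTER_CUBIC))
def down(a):
    # tool x -> -z ; tool y (jaw) -> world dir a
    x=np.array([0,0,-1.]); y=np.array([np.cos(a),np.sin(a),0]); z=np.cross(x,y)
    return Rn.from_matrix(np.c_[x,y,z]).as_rotvec()
E
python3 - <<'E'
from h import *
im=viewer.read_camera("scene"); ci=viewer.camera_info("scene")
crop(im,100,135,340,295,3.3,"pics/b1.png")
crop(im,290,200,530,360,3.3,"pics/b2.png")
np.set_printoptions(precision=1,suppress=True)
for n in ["left1_mid","right1_mid","tray_left","tray_right","tray_left_floor","pin","shelf_corner","shelf_tab","turnbutton_grip","tube_rack","timer","reagent"]:
    for r in viewer.pinpoint(n,"scene"):
        p=w(r['at'],ci); print(n,round(r['confidence'],2),p,proj(p,ci)[0])
R=Rn.from_rotvec(robot.observe()['tcp_rot']).as_matrix();print(R)
E
```

```text
left1_mid 0.65 [ 456.4 -258.9   24.3] [253.9 186.6]
left1_mid 0.46 [ 636.5 -183.4   29.3] [236.2 254. ]
left1_mid 0.24 [386.7  96.1  14.9] [398.4 231.6]
right1_mid 0.91 [ 636.  -185.    28.1] [235.7 253.8]
right1_mid 0.8 [ 772.7 -372.8   23.5] [131.3 262.6]
right1_mid 0.65 [ 666.3 -479.4   29.6] [125.2 207.6]
tray_left 0.61 [547.   41.   16.4] [343.1 272.1]
tray_right 0.86 [476.6  96.2  13.9] [380.1 260.4]
tray_left_floor 0.55 [549.5  43.   17.9] [343.4 273. ]
pin 0.86 [667.8 108.1  27. ] [342.3 327.1]
shelf_corner 0.8 [526.5 -76.9  17.5] [302.8 242. ]
shelf_corner 0.16 [466.  349.8  50.4] [491.1 301.4]
shelf_tab 0.64 [384.8  95.   13.3] [398.3 231.2]
turnbutton_grip 0.65 [466.8 347.1  49.4] [489.6 301.3]
tube_rack 0.88 [791.5 -34.   -0.8] [253.5 347. ]
tube_rack 0.6 [522.2 -76.6  14.9] [304.  241.4]
timer 0.66 [ 737.6 -222.3    1.6] [196.8 286.1]
reagent 0.63 [338.5 367.   -0.3] [515.1 271.9]
[[ 0.   0.3 -0.9]
 [-0.  -0.9 -0.3]
 [-1.   0.   0. ]]
```

Run:
```python
from h import *
ci=viewer.camera_info("wrist");o=robot.observe()
c=-ci['R'].T@ci['t'];R=Rn.from_rotvec(o['tcp_rot']).as_matrix()
print("cam in tool",R.T@(c-o['tcp_pos']),"R cam rel",ci['R']@R)
```

```text
cam in tool [-169.68636346   -1.27971397  -74.79626838] R cam rel [[-0.00175518  0.99999773  0.00120995]
 [-0.2676604  -0.0016356   0.96351193]
 [ 0.96351172  0.00136728  0.26766266]]
```

View pics/b1.png

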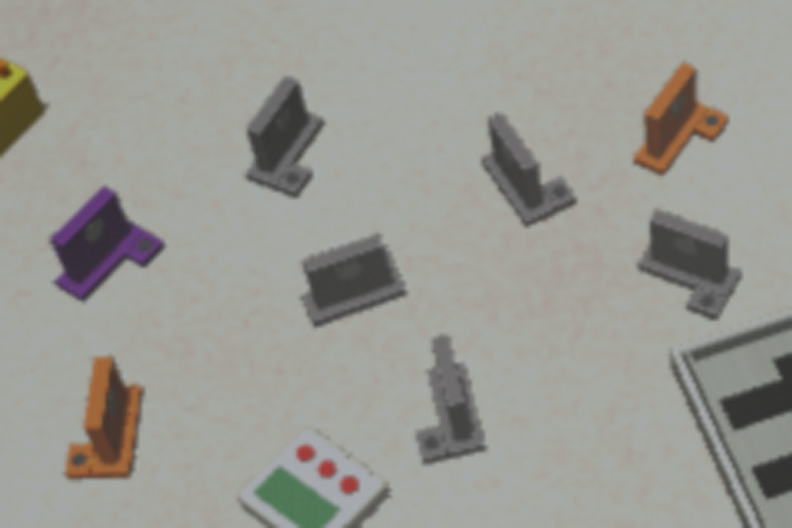

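View pics/b2.png

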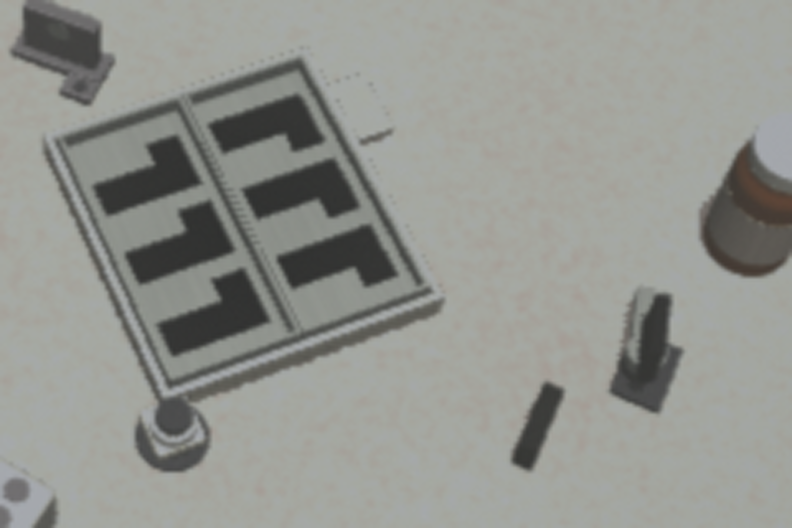

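Run:
```python
from h import *
o=down(-np.pi/2)
print(Rn.from_rotvec(o).as_matrix())
p=[440,-260,330]
print(kin.ik(p,o))
robot.movep(p,o)
ci=viewer.camera_info("wrist")
im=viewer.read_camera("wrist"); cv2.imwrite("pics/c1.png",im[:,:,::-1]); np.savez("c1.npz",im=im,R=ci['R'],t=ci['t'],camera_matrix=ci['camera_matrix'])
np.set_printoptions(precision=1,suppress=True)
for n in["left1_mid","right1_mid"]:
    for r in viewer.pinpoint(n,"wrist"):
        p=w(r['at'],ci); print(n,round(r['confidence'],2),p,proj(p,ci,True)[0])
print(robot.observe()['t'])
```

```text
[[ 3.74939946e-33  1.17211776e-16 -1.00000000e+00]
 [-5.59794356e-17 -1.00000000e+00 -1.17211776e-16]
 [-1.00000000e+00  5.59794356e-17  3.74939946e-33]]
[ 0.61630936  0.13711483 -0.16440058  1.7850118   0.02381103  1.22138337
 -1.1255248 ]
left1_mid 0.7 [ 446.9 -253.3   25.4] [315.8 194.9]
left1_mid 0.23 [524.2 -73.7  12.2] [183.3 140.2]
right1_mid 0.94 [ 657.9 -476.8   28.9] [483.   44.6]
right1_mid 0.86 [ 634.5 -181.2   27.8] [258.2  51.6]
right1_mid 0.61 [ 355.1 -180.5   24.1] [262.7 262.6]
right1_mid 0.48 [ 449.  -109.1   23.7] [207.6 195.1]
2.55
```

View pics/c1.png

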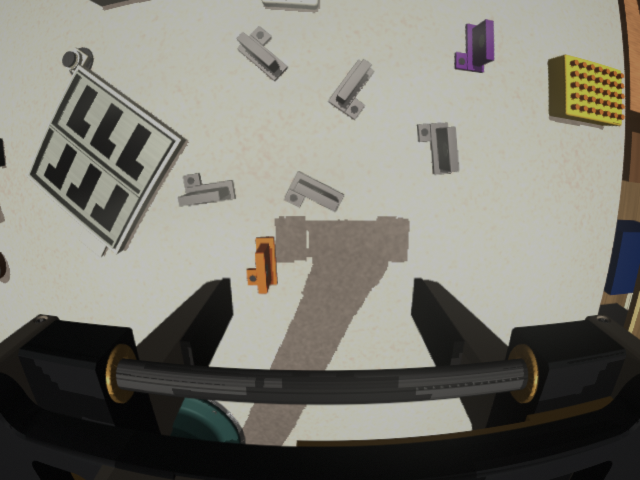

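```bash
cat > fit.py <<'E'
from h import *
from scipy.optimize import minimize
def boxpts(x0,x1,y0,y1,z0,z1):
    return np.array([[x,y,z] for x in(x0,x1) for y in(y0,y1) for z in(z0,z1)],float)
def boxes(left):
    s=1 if left else -1
    return [boxpts(-35,35,-13,13,0,8),boxpts(-28,28,-6,6,8,56),boxpts(11,35,min(13*s,30*s),max(13*s,30*s),0,8)]
def render(p,left,ci,fish,z0=0,shape=(480,640),S=4):
    x,y,a=p; c,s=np.cos(a),np.sin(a); Rz=np.array([[c,-s,0],[s,c,0],[0,0,1]])
    m=np.zeros(shape,np.uint8)
    for b in boxes(left):
        q=proj(b@Rz.T+[x,y,z0],ci,fish)
        h=cv2.convexHull((q*16).astype(np.int32)); cv2.fillConvexPoly(m,h,255,cv2.LINE_AA,4)
    return m.astype(float)/255
def fitbr(mask,ci,fish,xy,angs=None,sides=(True,False),z0=0):
    u=proj([*xy,z0+20],ci,fish)[0].astype(int)
    H=90; x0,y0=max(0,u[0]-H),max(0,u[1]-H); sl=(slice(y0,u[1]+H),slice(x0,u[0]+H))
    M=mask.astype(float)[sl]
    out=[]
    for L in sides:
        f=lambda p:np.abs(render((p[0],p[1],p[2]/50),L,ci,fish,z0)[sl]-M).sum()
        c=[]
        for a in (np.arange(0,2*np.pi,np.pi/8) if angs is None else angs):
            c.append((f((xy[0],xy[1],a*50)),a))
        c.sort()
        for _,a in c[:4]:
            r=minimize(f,[xy[0],xy[1],a*50],method='Nelder-Mead',options=dict(initial_simplex=np.array([xy[0],xy[1],a*50])+np.array([[0,0,0],[15,0,0],[0,15,0],[0,0,15]]),xatol=.1,fatol=.5,maxiter=200))
            out.append((r.fun,L,r.x[0],r.x[1],(r.x[2]/50+np.pi)%(2*np.pi)-np.pi))
    out.sort(); return out
def greymask(im):
    hsv=cv2.cvtColor(im,cv2.COLOR_RGB2HSV)
    return hsv
E
python3 - <<'E'
from fit import *
d=np.load("c1.npz"); im=d['im']; ci=d
for u,v in [(300,100),(260,50),(350,88),(340,93),(354,112),(437,147),(450,150),(424,131),(313,190),(207,192),(340,240),(150,200)]:
    print(u,v,im[v,u])
g=im.astype(int).min(2)
crop(im,170,20,470,220,2.6,"pics/c1c.png")
E
```

```text
300 100 [187 185 171]
260 50 [153 148 142]
350 88 [151 146 139]
340 93 [157 152 146]
354 112 [89 87 84]
437 147 [92 90 86]
450 150 [136 132 127]
424 131 [89 88 85]
313 190 [127 123 116]
207 192 [115 113 107]
340 240 [126 116 105]
150 200 [119 112 102]
```

View pics/c1c.png

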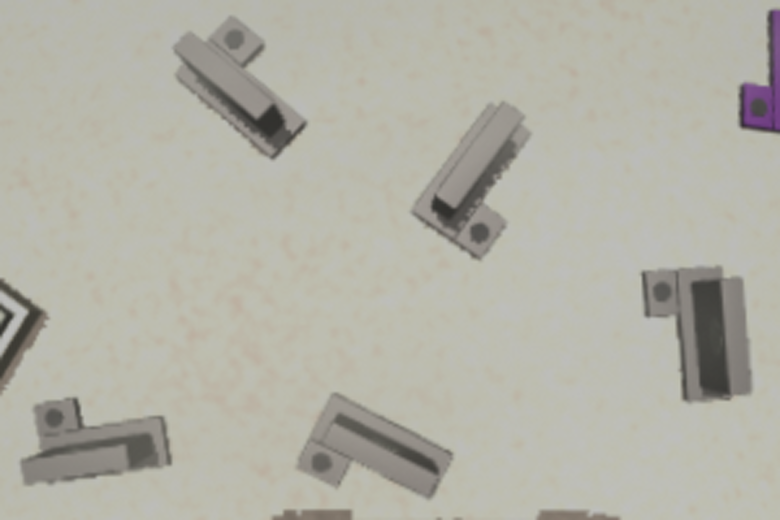

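```bash
cat >> fit.py <<'E'
def brmask(im):
    g=im[:,:,0].astype(int); sat=im.max(2).astype(int)-im.min(2)
    m=((g<168)&(sat<24)).astype(np.uint8)
    return cv2.morphologyEx(m,cv2.MORPH_OPEN,np.ones((2,2)))
def isolate(mask,u,rad=60):
    # connected comp nearest pixel u
    n,l,st,ce=cv2.connectedComponentsWithStats(mask)
    best=None
    for i in range(1,n):
        if st[i,4]<60: continue
        ys,xs=np.nonzero(l==i); d=np.hypot(xs-u[0],ys-u[1]).min()
        if best is None or d<best[0]: best=(d,i)
    return l==best[1]
def trayfoots(left):
    s=1 if left else -1
    out=[]
    for wx in ([-48.5,8.5,65.5] if left else [-65.5,-8.5,48.5]):
        # foot frame x-> tray +y ; foot y -> tray -x
        L=np.array([[-35,-13],[35,-13],[35,30],[11,30],[11,13],[-35,13]],float)
        L[:,1]*=s
        out.append(np.c_[wx-L[:,1],L[:,0]])
    return out
def rtray(p,left,ci,fish,z=17):
    x,y,a=p;c,s=np.cos(a),np.sin(a);R2=np.array([[c,-s],[s,c]])
    m=np.zeros((480,640),np.uint8)
    for f in trayfoots(left):
        q=f@R2.T+[x,y]; q=proj(np.c_[q,np.full(len(q),z)],ci,fish)
        cv2.fillPoly(m,[(q*16).astype(np.int32)],255,cv2.LINE_AA,4)
    return m/255.
def fittray(mask,ci,fish,xy,angs):
    out=[];M=mask.astype(float)
    for L in(True,False):
        f=lambda p:np.abs(rtray((p[0],p[1],p[2]/60),L,ci,fish)-M).sum()
        for a in angs:
            r=minimize(f,[*xy,a*60],method='Nelder-Mead',options=dict(initial_simplex=np.array([xy[0],xy[1],a*60])+np.array([[0,0,0],[15,0,0],[0,15,0],[0,0,15]]),xatol=.1,fatol=.5,maxiter=200))
            out.append((r.fun,L,r.x[0],r.x[1],r.x[2]/60))
    out.sort(); return out
E
python3 - <<'E'
from fit import *
np.set_printoptions(precision=2,suppress=True)
d=np.load("c1.npz"); im=d['im']; ci={k:d[k] for k in('R','t','camera_matrix')}
m=brmask(im); vis=im.copy()
for n,u in dict(A=(260,53),B=(350,88),C=(437,147),D=(313,190),E=(207,192)).items():
    mm=isolate(m,u); xy=plane(u,20,ci,True)[:2]
    r=fitbr(mm,ci,True,xy)
    b=r[0]; o=[q for q in r if q[1]!=b[1]][0]
    print(n,mm.sum(),np.array(b),"other",o[0])
    e=(render(b[2:],b[1],ci,True)>.5).astype(np.uint8)
    cs,_=cv2.findContours(e,0,1); cv2.drawContours(vis,cs,-1,(255,0,0),1)
# trays
g=im.max(2)<75
reg=np.zeros((480,640),bool); reg[60:255,25:190]=1
k=(g&reg).astype(np.uint8)
n,l,st,ce=cv2.connectedComponentsWithStats(k)
for i in range(1,n):
    if st[i,4]>40: print(i,st[i],ce[i])
np.save("l.npy",l)
crop(vis,20,20,480,270,1.7,"pics/c2.png")
E
```

```text
A 1389 [  56.86    0.    629.97 -183.75    0.8 ] other 435.556862745098
B 1407 [  57.78    1.    589.27 -300.54    2.53] other 395.564705882353
C 1596 [  88.74    1.    509.72 -423.81    0.12] other 326.3921568627451
D 1340 [  64.13    1.    448.1  -255.34    1.09] other 392.0549019607844
E 1306 [  85.55    0.    448.31 -107.79    1.69] other 375.2627450980392
1 [63 60 13  7 62] [68.81 62.31]
3 [84 60  9 10 59] [88.2 63.8]
5 [ 52  75  87 118 560] [ 81.77 129.98]
11 [ 67  86  30  52 701] [ 81.61 112.2 ]
12 [ 90 104  33  55 802] [106.16 131.36]
19 [116 124  35  56 895] [133.21 152.09]
21 [ 30 129  83 115 618] [ 59.99 187.04]
24 [114 137  61 111 175] [146.09 187.5 ]
25 [148 139  37  60 187] [167.34 165.69]
26 [ 44 144  33  45 632] [ 60.62 167.03]
27 [ 66 164  35  46 696] [ 84.15 187.07]
28 [ 91 185  37  46 752] [109.98 208.33]
30 [119 219  18  33  78] [127.13 236.81]
```

View pics/c2.png

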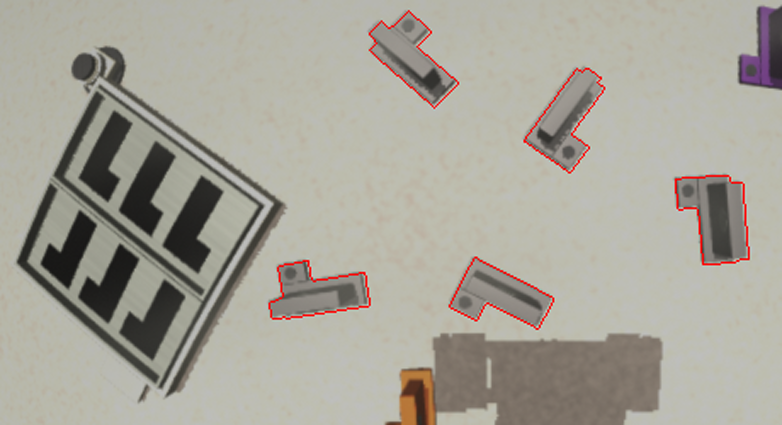

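Run:
```python
from fit import *
np.set_printoptions(precision=2,suppress=True)
d=np.load("c1.npz"); im=d['im']; ci={k:d[k] for k in('R','t','camera_matrix')}
l=np.load("l.npy"); vis=im.copy()
for ids in([11,12,19],[26,27,28]):
    m=np.isin(l,ids); c=np.argwhere(m).mean(0)[::-1]; xy=plane(c,17,ci,True)[:2]
    r=fittray(m,ci,True,xy,[.9,.9-np.pi]); print(xy,m.sum()); [print(np.array(q)) for q in r]
    e=(rtray(r[0][2:],r[0][1],ci,True)>.5).astype(np.uint8)
    cs,_=cv2.findContours(e,0,1); cv2.drawContours(vis,cs,-1,(255,0,0),1)
crop(vis,20,40,220,270,3,"pics/c3.png")
```

```text
[544.19  43.22] 2398
[371.69   1.   547.74  43.46   0.92]
[1028.29    0.    557.56   55.28    0.93]
[1157.87    1.    556.47   56.08   -2.19]
[1161.06    0.    547.69   41.86   -2.21]
[466.37  92.48] 2080
[360.89   0.   474.67  98.19   0.91]
[900.89   1.   465.42  86.07   0.89]
[986.37   1.   474.49 100.2   -2.24]
[1009.56    0.    465.23   86.78   -2.22]
```

View pics/c3.png

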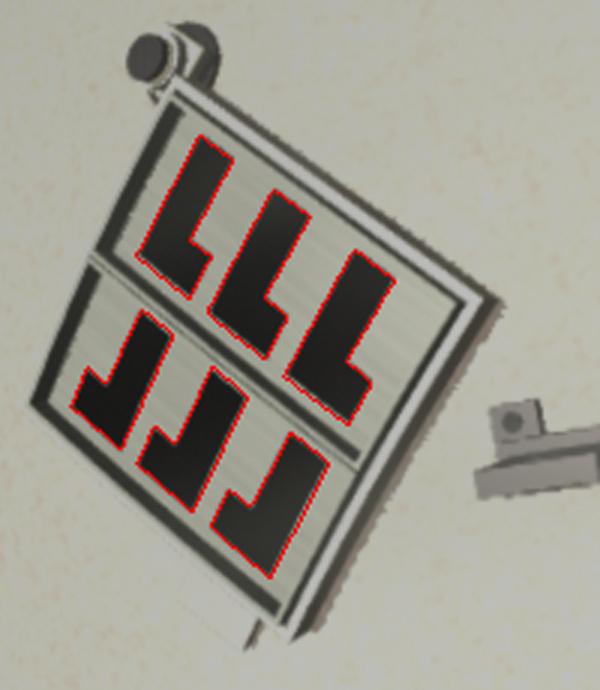

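Run:
```python
from fit import *
np.set_printoptions(precision=2,suppress=True)
o=down(-np.pi/2)
robot.movep([425,70,260],o)
def trays(cam,fish,guess):
    ci=viewer.camera_info(cam); im=viewer.read_camera(cam); vis=im.copy()
    g=(im.max(2)<75).astype(np.uint8); n,l,st,ce=cv2.connectedComponentsWithStats(g)
    for L,p in guess.items():
        pred=rtray(p,L,ci,fish)>.5
        ids=[i for i in range(1,n) if st[i,4]>40 and pred[l==i].mean()>.4]
        m=np.isin(l,ids); r=fittray(m,ci,fish,p[:2],[p[2]])
        print(cam,ids,m.sum(),np.array(r[0]))
        e=(rtray(r[0][2:],r[0][1],ci,fish)>.5).astype(np.uint8); cs,_=cv2.findContours(e,0,1); cv2.drawContours(vis,cs,-1,(255,0,0),1)
    cv2.imwrite(f"pics/d_{cam}.png",vis[:,:,::-1]); return im,ci
g={True:(547.7,43.5,.92),False:(474.7,98.2,.91)}
trays("wrist",True,g); im,ci=trays("scene",False,g)
# second geometry check: brackets in scene
gm=((im.max(2)<135)&((im.max(2).astype(int)-im.min(2))<24)).astype(np.uint8)
for n,L,xy,a in [("A",0,(630,-183.7),.8),("B",1,(589,-300),2.53),("C",1,(509,-424),.12),("D",1,(448,-255),1.09),("E",0,(448,-108),1.69)]:
    u=proj([*xy,20],ci)[0]; mm=isolate(gm,u); r=fitbr(mm,ci,False,xy,angs=[a],sides=(bool(L),)); print(n,mm.sum(),np.array(r[0]))
```

```text
wrist [7, 13, 15] 2619 [3005.59    1.    549.13   41.79    0.9 ]
wrist [16, 26] 2727 [2864.61    0.    473.24   98.72    0.91]
scene [26, 33, 45] 1043 [318.82   1.   550.74  40.43   0.92]
scene [25, 28, 38] 997 [295.02   0.   475.55  96.94   0.95]
A 443 [  95.54    0.    633.9  -184.01    0.81]
B 569 [  86.27    1.    593.23 -301.42    2.6 ]
C 539 [  77.04    1.    513.62 -424.1     0.19]
D 447 [  78.53    1.    451.12 -256.28    1.03]
E 599 [  87.23    0.    451.85 -107.27    1.63]
```

View pics/d_wrist.png

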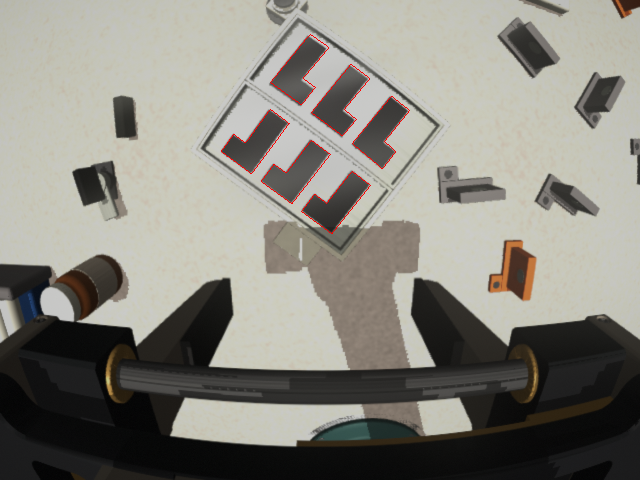

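View pics/d_scene.png

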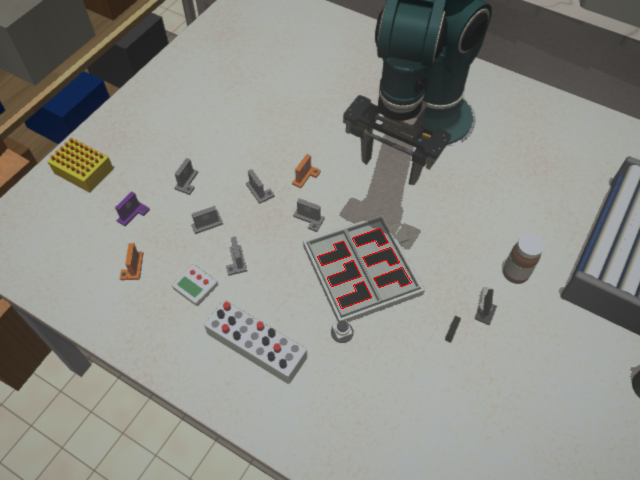

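```bash
cat > pick.py <<'E'
from fit import *
np.set_printoptions(precision=2,suppress=True)
TR={True:(549.,42.,.91),False:(473.5,98.5,.91)}
def brmask2(im):
    g=im[:,:,0].astype(float); s=(im.max(2).astype(float)-im.min(2))/np.maximum(g,1)
    m=((g<168)&(s<.125)).astype(np.uint8)
    return cv2.morphologyEx(m,cv2.MORPH_OPEN,np.ones((2,2)))
def look(xy,th,L,name,zb=0):
    ci=viewer.camera_info("wrist"); im=viewer.read_camera("wrist")
    m=brmask2(im); m[285:]=0
    u=proj([*xy,20+zb],ci,True)[0]; mm=isolate(m,u)
    r=fitbr(mm,ci,True,xy,angs=[th-.3,th,th+.3],sides=(L,),z0=zb)[0]
    vis=im.copy(); e=(render(r[2:],L,ci,True,zb)>.5).astype(np.uint8); cs,_=cv2.findContours(e,0,1); cv2.drawContours(vis,cs,-1,(255,0,0),1)
    cv2.imwrite(f"pics/{name}.png",vis[:,:,::-1])
    print("look",mm.sum(),np.array(r)); return r,mm.sum()
def slot(L,x,flip=False):
    tx,ty,ta=TR[L]; c,s=np.cos(ta),np.sin(ta)
    return np.array([tx+c*x,ty+s*x]), ta+np.pi/2+(np.pi if flip else 0)
def wrap(a): return (a+np.pi)%(2*np.pi)-np.pi
def yaw_options(th,xy,pxy,pth):
    out=[]
    for s in(np.pi/2,-np.pi/2):
        j=kin.ik([*xy,100],down(th+s)); k=kin.ik([*pxy,130],down(pth+s))
        if j is not None and k is not None: out.append((abs(j[6])+abs(k[6])+ .3*np.abs(k-j).sum(),s,j[6],k[6]))
    out.sort(); print(out); return out
def approach(n,L,xy,th,pxy,pth):
    s=yaw_options(th,xy,pxy,pth)[0][1]
    grip(.6,30); robot.movep([*xy,185],down(th+s))
    r,a=look(xy,th,L,f"look_{n}"); return s,r,a
def pickup(r,s):
    x,y,th=r[2:]; o=down(th+s)
    robot.movep([x,y,70],o); robot.servo_line([x,y,21.5],feed=100)
    grip(0,30); ob=robot.observe(); print("grip",ob['grip_width'],ob['tcp_pos'],ob['contact_force'],ob['t'])
    robot.servo_line([x,y,140],feed=150); print("lifted",robot.observe()['grip_width']); return ob['tcp_pos'][2]
def place(pxy,pth,s,zg,zrel=17.,up=150):
    o=down(pth+s)
    robot.movep([*pxy,up],o); print("above",robot.observe()['grip_width'])
    robot.servo_line([*pxy,70],feed=150)
    ob=robot.observe(); print(ob['grip_width'],ob['contact_force'])
    robot.servo_line([*pxy,21.5+zrel+1],feed=60)
    ob=robot.observe(); print("down",ob['tcp_pos'],ob['contact_force'],ob['grip_width'])
    grip(.32); robot.servo_line([*pxy,150],feed=150); print(robot.observe()['t'])
E
python3 - <<'E'
from pick import *
p,a=slot(False,48.5); print(p,a)
s,r,m=approach("E",False,(448.3,-107.8),1.69,p,a); print(s,robot.observe()['t'])
E
```

```text
[503.27 136.79] 2.4807963267948967
[(np.float64(0.6512456202371201), -1.5707963267948966, np.float64(0.04417542405385843), np.float64(0.19568427537700397)), (np.float64(6.001315002796823), 1.5707963267948966, np.float64(-2.7556994455211417), np.float64(-2.7803609196566836))]
look 2367 [ 379.01    0.    450.2  -106.73    1.7 ]
-1.5707963267948966 6.4167
```

View pics/look_E.png

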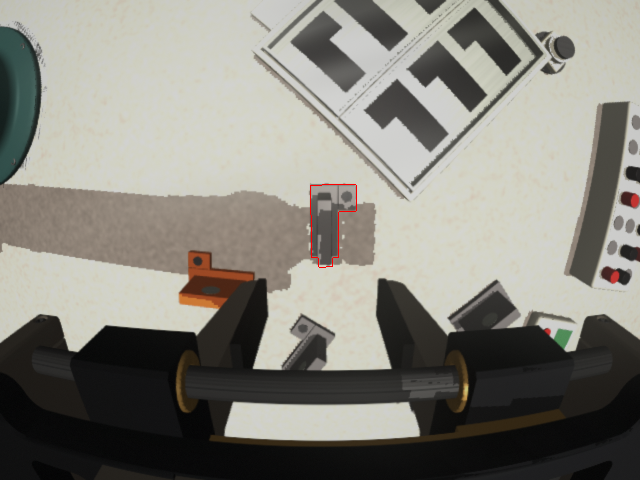

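The close view shows E (330,225): grey and right-handed, and the fit lies on it. Picking it.

Run:
```python
from pick import *
p,a=slot(False,48.5); s=-np.pi/2
z=pickup((0,0,450.2,-106.7,1.70),s)
place(p,a,s,z)
cv2.imwrite("pics/e1.png",viewer.read_camera("scene")[190:340,280:480,::-1].repeat(3,0).repeat(3,1))
cv2.imwrite("pics/e1w.png",viewer.read_camera("wrist")[:,:,::-1])
```

```text
grip 0.12836424670135696 [ 450.2  -106.71   21.52] [-0.51 -0.35  0.43] 8.3083
lifted 0.1270689695716231
above 0.1274969017642261
0.12803367375833766 [ 0.12 -0.23 -1.61]
down [503.03 136.91  39.07] [ 0.68  0.5  -0.9 ] 0.1305808681169716
12.9083
```

View pics/e1.png

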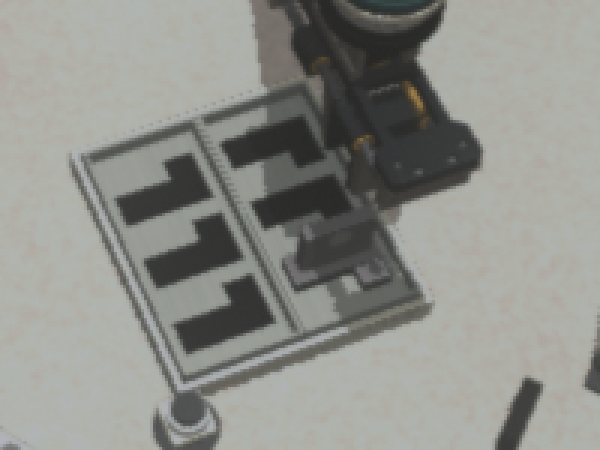

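View pics/e1w.png

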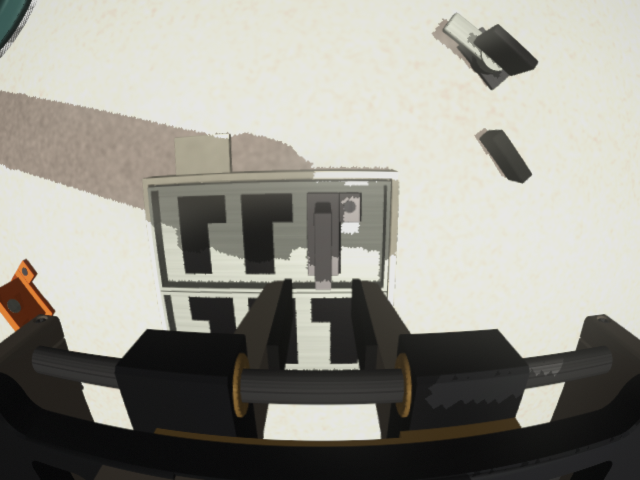

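E stands on its outline. A is next.

```bash
cat > go.py <<'E'
from pick import *
import sys
def go(n,L,xy,th,x):
    p,a=slot(L,x)
    s,r,m=approach(n,L,xy,th,p,a)
    dv=np.hypot(r[2]-xy[0],r[3]-xy[1]); print("dev",dv)
    if r[0]>.3*m or dv>12 or abs(wrap(r[4]-th))>.2: print("CHECK"); return
    z=pickup(r,s)
    if not .11<robot.observe()['grip_width']<.15: print("LOST"); return
    place(p,a,s,z)
    cv2.imwrite(f"pics/after_{n}.png",viewer.read_camera("wrist")[:,:,::-1])
E
python3 - <<'E'
from go import *
go("A",False,(630,-183.7),.8,-65.5)
E
```

```text
[(np.float64(1.9127810599073267), -1.5707963267948966, np.float64(-0.6493351599571646), np.float64(0.450235537430921)), (np.float64(6.85851142872137), 1.5707963267948966, np.float64(2.1056274365170373), np.float64(-1.6448309477011867))]
look 2541 [ 211.65    0.    632.25 -182.86    0.83]
dev 2.403623704706972
grip 0.13048511497257143 [ 632.31 -182.86   21.59] [-0.45 -0.01  0.16] 16.8083
lifted 0.12430062968777096
above 0.1321588190695132
0.13062144427183833 [ 0.67  0.43 -0.08]
down [433.08  46.94  39.13] [-0.71 -0.91 -1.04] 0.13174677775176408
21.5917
```

View pics/look_A.png

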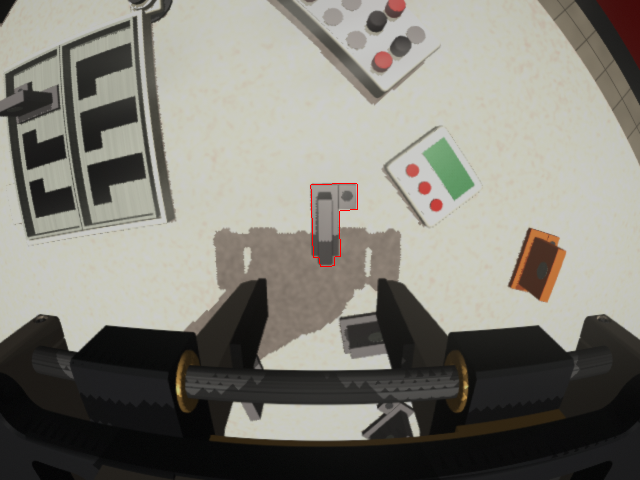

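```bash
ls -t pics|head -3
```

```text
after_A.png
look_A.png
e1w.png
```

View pics/after_A.png

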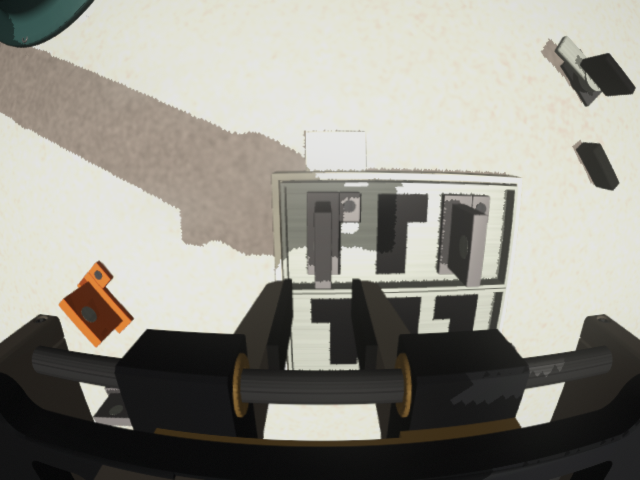

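Run:
```python
from go import *
go("C",True,(509.7,-423.8),.12,65.5)
```

```text
[(np.float64(2.0301716036774384), -1.5707963267948966, np.float64(-0.8544564342774932), np.float64(0.3372332112061341)), (np.float64(6.549906143071862), 1.5707963267948966, np.float64(1.9630706872553336), np.float64(-1.624843759986228))]
look 2537 [ 207.22    1.    509.89 -423.27    0.13]
dev 0.5607853561205492
grip 0.12802243640477246 [ 509.92 -423.24   21.54] [ 1.08 -0.36  0.65] 25.875
lifted 0.12718834033722112
above 0.12785951293661055
0.12840609181437712 [-0.52 -0.22 -0.74]
down [589.01  93.77  39.05] [-0.04 -0.51 -1.48] 0.12699978291484595
31.3833
```

Run:
```python
import cv2,numpy as np
a=[cv2.resize(cv2.imread(f"pics/{n}_C.png"),(400,300)) for n in("look","after")]
cv2.imwrite("pics/C2.png",np.hstack(a))
```

```text
(no output)
```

View pics/C2.png

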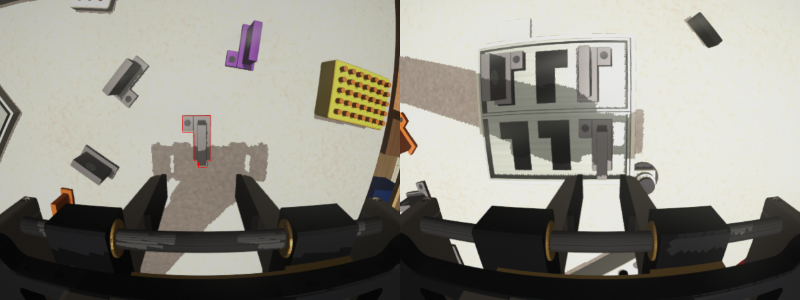

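A and C stand in their own trays, on their outlines. B and D are next.

Run:
```python
from go import *
go("B",True,(589.3,-300.5),2.53,8.5)
a=[cv2.resize(cv2.imread(f"pics/{n}_B.png"),(400,300)) for n in("look","after")]
cv2.imwrite("pics/B2.png",np.hstack(a))
```

```text
[(np.float64(1.7960009107494002), -1.5707963267948966, np.float64(0.9524432303653947), np.float64(0.3324149333421526)), (np.float64(4.658439787915255), 1.5707963267948966, np.float64(-1.7831554990665754), np.float64(-1.7198241967429877))]
look 2475 [ 264.77    1.    592.93 -299.3     2.54]
dev 3.820135250240516
grip 0.12889877414826192 [ 592.91 -299.41   21.57] [-0.14  0.04  0.84] 35.3917
lifted 0.13174440341190402
above 0.13121318276786964
0.13175536520189027 [ 0.22  0.89 -0.51]
down [554.05  48.86  39.12] [-0.57  1.09 -0.47] 0.12713122458546317
40.325
```

View pics/B2.png

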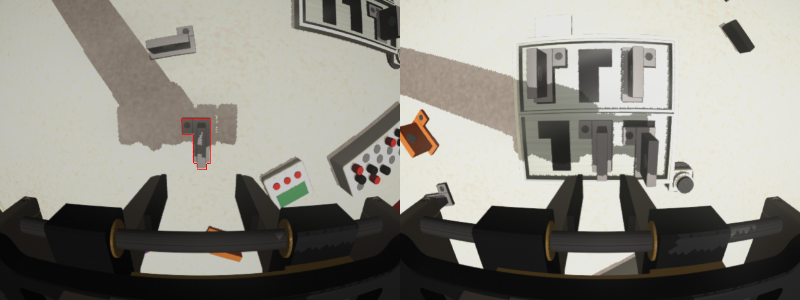

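Run:
```python
from go import *
go("D",True,(448.1,-255.3),1.09,-48.5)
a=[cv2.resize(cv2.imread(f"pics/{n}_D.png"),(400,300)) for n in("look","after")]
cv2.imwrite("pics/D2.png",np.hstack(a))
```

```text
[(np.float64(1.2389809396180524), -1.5707963267948966, np.float64(-0.3244221467998178), np.float64(0.3975124520334428)), (np.float64(7.315888980381103), 1.5707963267948966, np.float64(2.3810032622614283), np.float64(-2.3747336140621003))]
look 2580 [ 179.9     1.    449.77 -255.24    1.1 ]
dev 1.6758304534567916
grip 0.13375475619096874 [ 449.79 -255.24   21.54] [ 0.61 -1.01  1.16] 44.1
lifted 0.13154347758068227
above 0.13122569557595243
0.12501115574096902 [ 0.36 -0.02 -0.28]
down [519.08   3.93  39.13] [ 0.34  0.15 -0.46] 0.1288473688881648
48.7583
```

View pics/D2.png

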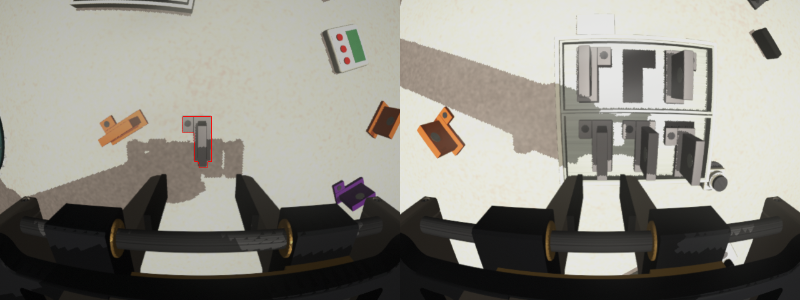

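Run:
```python
from pick import *
robot.movep([425,70,300],down(-np.pi/2))
cv2.imwrite("pics/f_w.png",viewer.read_camera("wrist")[:,:,::-1])
im=viewer.read_camera("scene");cv2.imwrite("pics/f_s.png",im[:,:,::-1]);ci=viewer.camera_info("scene")
for n in ["left1_mid","right1_mid","pin","shelf_corner","shelf_tab","turnbutton_grip"]:
    for r in viewer.pinpoint(n,"scene"):
        p=w(r['at'],ci); print(n,round(r['confidence'],2),p,proj(p,ci)[0])
ci=viewer.camera_info("wrist")
for n in ["pin","shelf_corner","shelf_tab","turnbutton_grip"]:
    for r in viewer.pinpoint(n,"wrist"):
        p=w(r['at'],ci); print(n,round(r['confidence'],2),p,proj(p,ci,True)[0])
```

```text
left1_mid 0.56 [521.11  -0.8   39.89] [332.98 249.75]
right1_mid 0.85 [ 771.84 -371.12   24.43] [132.04 262.39]
right1_mid 0.75 [436.61  45.13  43.79] [369.51 230.56]
right1_mid 0.65 [ 348.45 -189.66   26.26] [302.07 167.79]
right1_mid 0.59 [ 662.88 -478.51   27.97] [126.67 207.14]
pin 0.68 [669.65 109.09  24.  ] [342.26 328.66]
pin 0.16 [465.25 348.64  51.02] [490.75 300.72]
shelf_corner 0.77 [524.2  -74.66  13.64] [304.23 242.67]
shelf_tab 0.75 [389.02  97.44  13.91] [398.4 232.8]
turnbutton_grip 0.83 [468.86 347.55  49.41] [489.41 302.16]
pin 0.78 [665.55 113.6   27.27] [285.11   9.95]
shelf_corner 0.85 [525.17 -76.76  14.7 ] [439.56 125.64]
shelf_tab 0.83 [381.67  98.71   9.19] [299.49 235.86]
turnbutton_grip 0.85 [461.19 342.49  52.68] [106.21 184.63]
```

View pics/f_w.png

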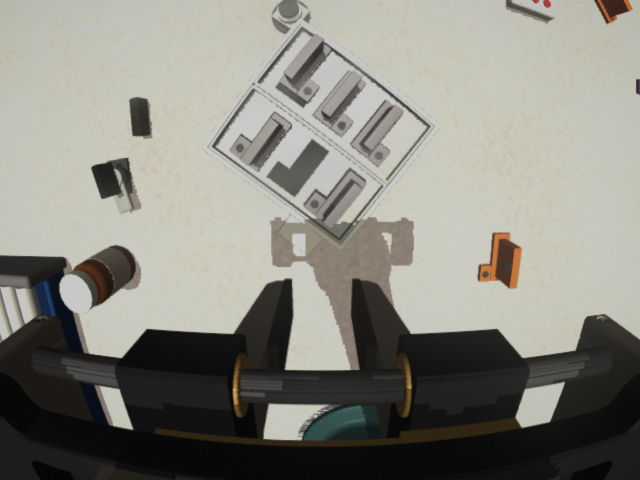

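View pics/f_s.png

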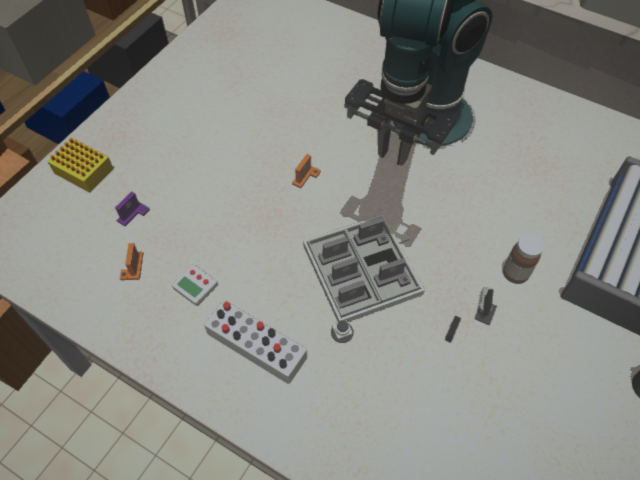

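```bash
cat > push.py <<'E'
from pick import *
P=np.array([667,110.])
def pose(phi,g,s=212,z=12):
    u=np.array([np.cos(phi),np.sin(phi)]); n=np.array([-u[1],u[0]])
    q=P-s*u-(10+g)*n; return [*q,z],down(phi)
E
python3 - <<'E'
from push import *
for ph in(.91,.5,.2,0,-.05):
    p,o=pose(ph,0); print(p,kin.ik(p,o))
grip(0)
p,o=pose(.93,30,z=130); robot.movep(p,o)
cv2.imwrite("pics/g0.png",viewer.read_camera("wrist")[:,:,::-1])
p,o=pose(.93,30); robot.servo_line(p,feed=120)
f0=robot.observe()['contact_force']; print(f0)
p,o=pose(.91,2); robot.servo_line(p,feed=50,rotation=o)
print(robot.observe()['contact_force']-f0)
cv2.imwrite("pics/g1.png",viewer.read_camera("wrist")[:,:,::-1])
for ph in np.arange(.85,.69,-.05):
    p,o=pose(ph,0); robot.servo_line(p,feed=60,rotation=o); ob=robot.observe(); print(ph,ob['contact_force']-f0,ob['t'])
cv2.imwrite("pics/g2.png",viewer.read_camera("wrist")[:,:,::-1])
a=[cv2.resize(cv2.imread(f"pics/g{n}.png"),(400,300)) for n in(0,1,2)]+[np.zeros((300,400,3),np.uint8)]
cv2.imwrite("pics/g.png",np.vstack([np.hstack(a[:2]),np.hstack(a[2:])]))
E
```

```text
[np.float64(544.7809385052715), np.float64(-63.51225030915763), 12] [ 0.61  0.73 -0.72  1.94  0.71  0.74  0.37]
[np.float64(485.746752265283), np.float64(-0.4140398029947683), 12] [ 0.45  0.63 -0.64  2.09  0.64  0.62 -0.14]
[np.float64(461.2125788056074), np.float64(58.081436093034604), 12] [ 0.32  0.6  -0.63  2.14  0.64  0.59 -0.57]
[np.float64(455.0), np.float64(100.0), 12] [ 0.23  0.6  -0.63  2.14  0.64  0.59 -0.86]
[np.float64(454.7651531035604), np.float64(110.60808128143414), 12] [ 0.2   0.6  -0.62  2.13  0.63  0.59 -0.92]
[ 0.82 -0.02 -0.27]
[-1.07 -0.82  0.1 ]
0.85 [-1.52  0.72 -0.28] 56.3833
0.7999999999999999 [-0.74  0.86  0.25] 56.7083
0.7499999999999999 [-0.81  0.29  0.92] 57.0333
0.6999999999999998 [-1.49 -0.46  0.82] 57.3583
```

View pics/g.png

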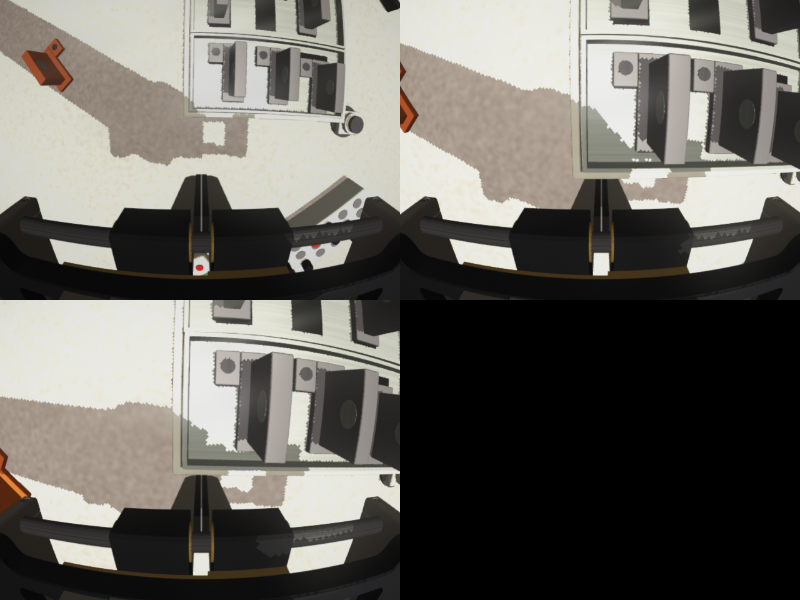

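The shelf follows the fingers and the brackets stay upright. I'll keep pushing.

Run:
```python
from push import *
f0=np.array([.82,0,-.27])
for ph in list(np.arange(.65,.14,-.05))+list(np.arange(.12,-.12,-.015)):
    p,o=pose(ph,0); robot.servo_line(p,feed=60,rotation=o); ob=robot.observe(); f=ob['contact_force']-f0
    n=np.array([-np.sin(ph),np.cos(ph),0]); 
    if ph<.2: print(round(ph,3),f,f@n,ob['tcp_pos']-p)
    if f@n<-8: print("stop");break
print(ob['t'])
cv2.imwrite("pics/i1.png",viewer.read_camera("wrist")[:,:,::-1])
cv2.imwrite("pics/i2.png",viewer.read_camera("scene")[:,:,::-1])
```

```text
0.2 [-1.36 -0.31  0.08] -0.03443725892732008 [ 0.07 -0.05  0.01]
0.15 [-0.3  -0.19 -0.22] -0.13905594007075386 [ 0.01 -0.01 -0.02]
0.12 [-0.87  0.18  0.51] 0.27759140082280415 [ 0.05 -0.05  0.01]
0.105 [-1.   -0.7  -0.13] -0.5933897618124497 [0.02 0.   0.01]
0.09 [-1.18 -0.36  0.61] -0.2544512580149624 [0.03 0.18 0.03]
0.075 [-0.58 -4.15 -1.37] -4.096298251289603 [ 0.05 -0.97 -0.04]
0.06 [  1.21 -11.4    2.4 ] -11.452033270372969 [ 0.23 -4.02 -0.03]
stop
62.2417
```

View pics/i1.png

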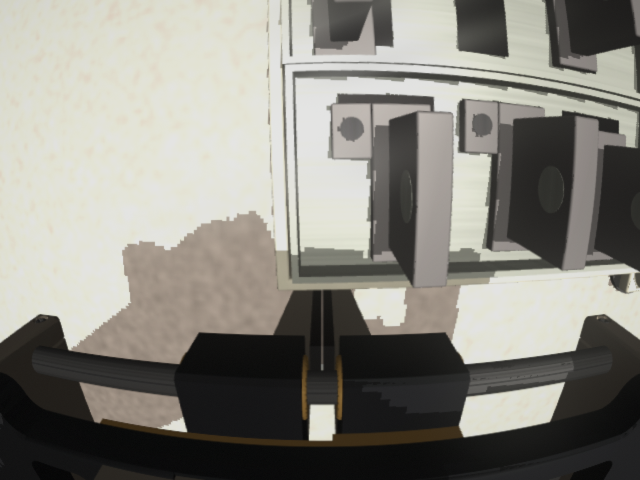

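View pics/i2.png

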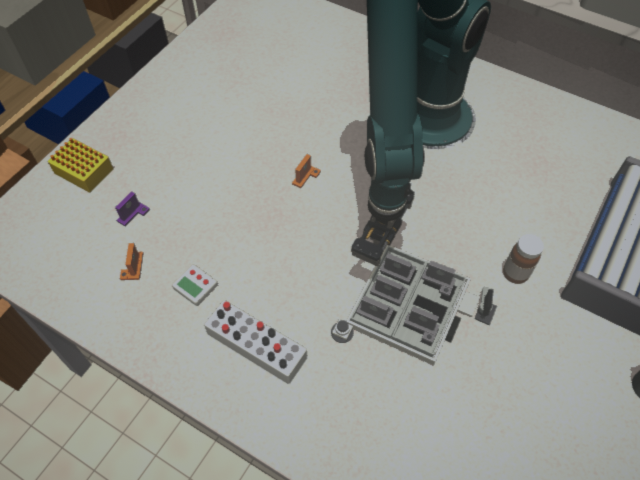

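Run:
```python
from push import *
ob=robot.observe(); q=ob['tcp_pos']
robot.servo_line([q[0],q[1]-40,12],feed=80)
robot.servo_line([q[0],q[1]-40,200],feed=200)
for a in(np.pi/2+.08,-np.pi/2+.08):
  for p in([466,346,190],[466,346,31]):
    print([kin.ik(p,down(a+d)) for d in(0,.8,1.6)])
robot.movep([466,330,200],down(-np.pi/2+.08))
ci=viewer.camera_info("wrist"); im=viewer.read_camera("wrist"); cv2.imwrite("pics/j1.png",im[:,:,::-1])
np.savez("j1.npz",im=im,**ci)
for n in ["pin","shelf_corner","shelf_tab","turnbutton_grip"]:
    for r in viewer.pinpoint(n,"wrist"):
        p=w(r['at'],ci); print(n,round(r['confidence'],2),p,proj(p,ci,True)[0])
ci=viewer.camera_info("scene"); im=viewer.read_camera("scene"); cv2.imwrite("pics/j2.png",cv2.resize(im[210:370,320:560,::-1],None,fx=3,fy=3))
for n in ["pin","shelf_corner","shelf_tab","turnbutton_grip"]:
    for r in viewer.pinpoint(n,"scene"):
        p=w(r['at'],ci); print(n,round(r['confidence'],2),p,proj(p,ci)[0])
print(robot.observe()['t'])
```

```text
[array([-0.  ,  0.57, -0.94,  1.76,  0.52,  1.08,  0.53]), array([ 0.08,  0.66, -1.1 ,  1.75,  0.64,  1.14,  1.23]), array([ 0.17,  0.82, -1.32,  1.75,  0.83,  1.27,  1.89])]
[array([-0.12,  0.77, -0.79,  1.85,  0.73,  0.84,  0.37]), array([-0.03,  0.84, -0.93,  1.85,  0.86,  0.91,  1.08]), array([ 0.15,  1.17, -1.34,  1.84,  1.23,  1.26,  1.67])]
[array([-0.33,  0.43, -0.47,  1.78,  0.23,  0.99, -2.38]), array([-0.23,  0.46, -0.61,  1.77,  0.3 ,  1.01, -1.64]), array([-0.13,  0.5 , -0.74,  1.76,  0.39,  1.03, -0.91])]
[array([-0.46,  0.63, -0.31,  1.88,  0.29,  0.68, -2.43]), array([-0.34,  0.66, -0.47,  1.87,  0.44,  0.72, -1.75]), array([-0.24,  0.7 , -0.61,  1.86,  0.57,  0.76, -1.05])]
pin 0.88 [666.2  112.04  26.16] [545.93  54.57]
pin 0.54 [471.69 316.19  11.32] [335.95 214.44]
shelf_corner 0.94 [433.92  91.64  13.62] [528.62 265.66]
shelf_tab 0.93 [470.66 313.11  14.59] [339.14 216.37]
turnbutton_grip 0.93 [464.26 348.61  53.49] [300.17 229.21]
pin 0.69 [668.26 106.62  27.95] [341.62 326.77]
shelf_corner 0.92 [433.26  90.86  17.56] [387.09 244.55]
shelf_tab 0.6 [470.4  309.66  16.73] [469.21 301.55]
turnbutton_grip 0.81 [466.08 350.19  50.41] [491.22 301.5 ]
turnbutton_grip 0.44 [472.08 310.91  13.86] [469.15 303.03]
66.4417
```

View pics/j1.png

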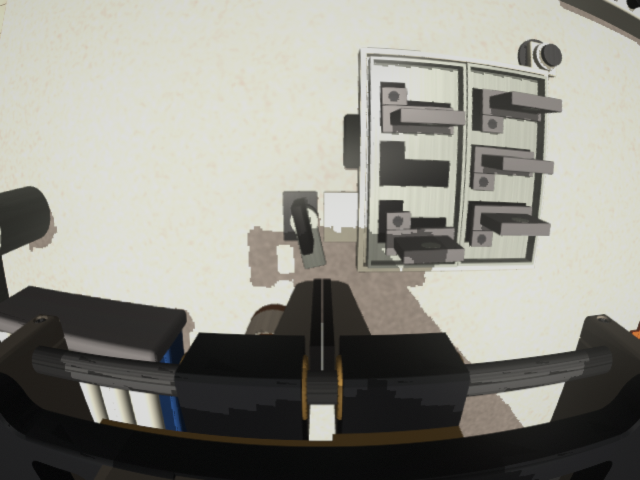

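View pics/j2.png

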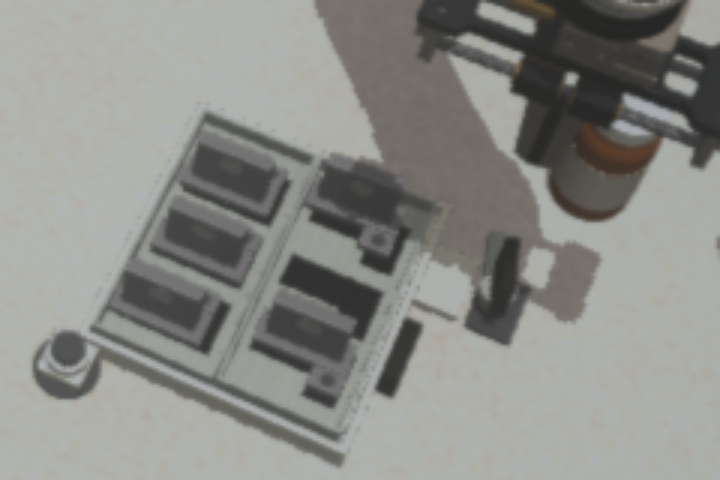

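Run:
```python
from push import *
d=np.load("j1.npz"); im=d['im']; crop(im,230,150,380,290,5,"pics/j3.png")
```

```text
(no output)
```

View pics/j3.png

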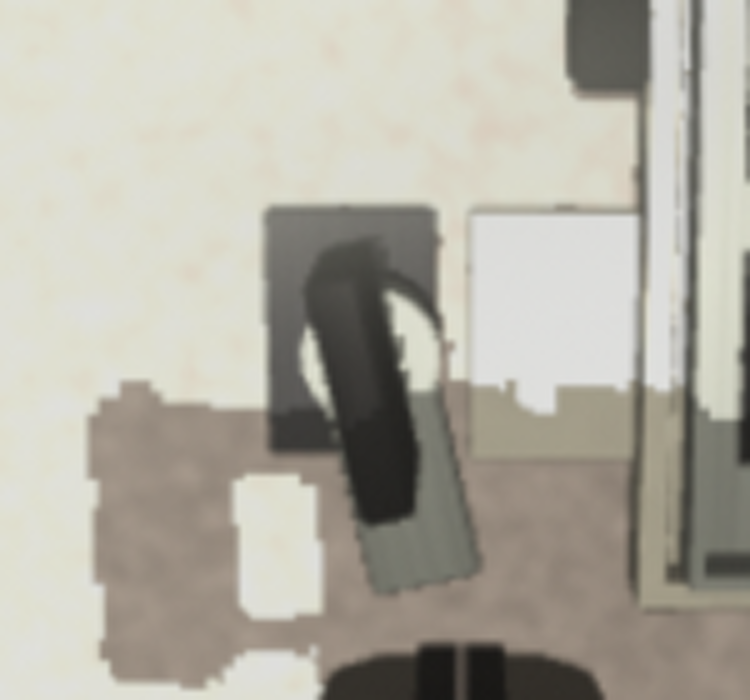

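Run:
```python
from fit import *
np.set_printoptions(precision=2,suppress=True)
d=np.load("j1.npz"); im=d['im']; ci={k:d[k] for k in('R','t','camera_matrix')}
P=lambda x,y,z:plane((230+x/5,150+y/5),z,ci,True)
e1,e2=P(380,592,26),P(482,570,26); s1,s2=P(420,395,26),P(449,395,26)
print(e1,e2,np.hypot(*(e1-e2)[:2])); v=(e2-e1)[:2]; print("end edge ang",np.arctan2(v[1],v[0])+np.pi/2)
r=e2-s2; print("side ang",np.arctan2(r[1],r[0]))
ends=(e1+e2)[:2]/2; print("bar mid end",ends, np.arctan2(*((ends-[464.5,348.8])[::-1])), np.hypot(*(ends-[464.5,348.8])))
m=np.zeros((480,640),np.uint8); g=(im.max(2)<62); g[:198]=0;g[258:]=0;g[:,:288]=0;g[:,316:]=0
n,l,st,c=cv2.connectedComponentsWithStats(g.astype(np.uint8)); i=1+st[1:,4].argmax(); M=(l==i).astype(float); print(st[i])
def rd(p):
    x,y,a=p;c,s=np.cos(a),np.sin(a);b=boxpts(-22,22,-5,5,26,66)@np.array([[c,-s,0],[s,c,0],[0,0,1]]).T+[x,y,0]
    m=np.zeros((480,640),np.uint8); cv2.fillConvexPoly(m,cv2.convexHull((proj(b,ci,True)*16).astype(np.int32)),255,cv2.LINE_AA,4); return m/255.
f=lambda p:np.abs(rd((p[0],p[1],p[2]/20))-M).sum()
for a0 in(.1,.3,.5):
    x0=np.array([465,349,a0*20]); r=minimize(f,x0,method='Nelder-Mead',options=dict(initial_simplex=x0+np.array([[0,0,0],[6,0,0],[0,6,0],[0,0,6]]))); print(r.fun,r.x[:2],r.x[2]/20)
```

```text
[418.75 341.5   26.  ] [424.84 321.97  26.  ] 20.464296205598433
end edge ang 0.3024803073679794
side ang -2.8828665625545695
bar mid end [421.79 331.73] -2.7614003151422364 45.98925820173057
[295 209  19  46 490]
405.29803921568623 [462.82 345.17] 0.15481212227301772
405.2235294117647 [460.69 344.98] 0.14391469911963442
405.0980392156863 [462.43 345.11] 0.1534610378532594
```

Run:
```python
from push import *
a0=.28-np.pi/2; A=[466,347.]
grip(.45,8); robot.movep([*A,110],down(a0))
cv2.imwrite("pics/k0.png",viewer.read_camera("wrist")[:,:,::-1])
robot.servo_line([*A,32],feed=80); ob=robot.observe(); print(ob['contact_force'],ob['wrist_torque'])
grip(0,8); ob=robot.observe(); print(ob['grip_width'],ob['tcp_pos'],ob['contact_force'],ob['wrist_torque'],ob['t'])
cv2.imwrite("pics/k1.png",viewer.read_camera("wrist")[:,:,::-1])
a=[cv2.resize(cv2.imread(f"pics/k{n}.png"),(400,300)) for n in(0,1)]
cv2.imwrite("pics/k.png",np.hstack(a))
```

```text
[-0.02  0.18  0.32] [-0.02  0.    0.02]
0.10316408818905812 [466.24 346.25  32.14] [-0.91 -2.52  3.16] [-0.6  -0.01  0.07] 69.3917
```

View pics/k.png

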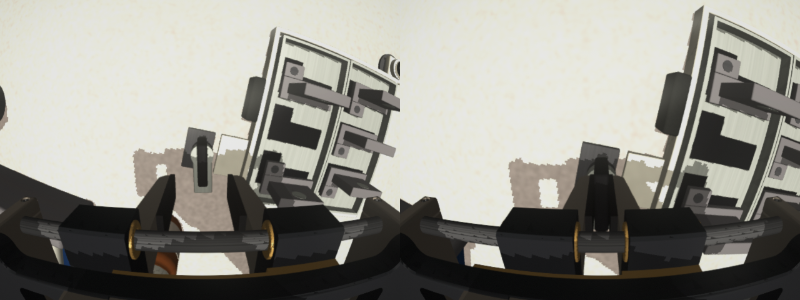

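The fin is held: 9.5 mm measured against its 10 mm. Turning it now.

Run:
```python
from push import *
a0=.28-np.pi/2; A=[466,346.,32]
for a in list(np.linspace(a0,-.05,8)[1:])+[0,.05,.09,.12]:
    robot.servo_line(A,feed=60,rotation=down(a)); ob=robot.observe()
    print(round(a,2),ob['contact_force'],ob['wrist_torque'],ob['grip_width'],ob['t'])
    if np.abs(ob['wrist_torque'][2])>1.5 or np.linalg.norm(ob['contact_force'])>20: break
cv2.imwrite("pics/l1.png",viewer.read_camera("wrist")[:,:,::-1])
im=viewer.read_camera("scene"); cv2.imwrite("pics/l2.png",cv2.resize(im[210:370,320:560,::-1],None,fx=3,fy=3))
```

```text
-1.11 [ 0.73 -1.26  2.52] [-0.35 -0.12  0.05] 0.10825032015825409 69.7667
-0.94 [ 0.71 -1.73  3.59] [-0.45 -0.24  0.08] 0.11081013623626944 70.0917
-0.76 [ 1.19 -1.73  3.63] [-0.57 -0.4   0.06] 0.10410004195297128 70.4167
-0.58 [ 3.13 -3.6   3.31] [-0.71 -0.66  0.05] 0.10776960627537721 70.7417
-0.4 [ 3.71 -3.49  5.28] [-0.84 -0.96  0.06] 0.10949348000627941 71.0667
-0.23 [ 4.65 -3.68  4.19] [-0.88 -1.08  0.07] 0.10713722814617438 71.3917
-0.05 [ 4.93 -3.32  4.57] [-0.79 -1.1   0.06] 0.10856485538129966 71.7167
0 [ 4.12 -3.12  4.01] [-0.85 -1.14  0.06] 0.10876516747130434 71.9667
0.05 [ 4.91 -2.93  3.99] [-0.86 -1.18  0.07] 0.11080100265075644 72.2167
0.09 [ 6.56 -3.57  4.49] [-0.78 -1.19 -0.14] 0.10703091384369447 72.4667
0.12 [ 5.05 -3.    3.99] [-0.71 -1.19 -0.17] 0.11142186523630289 72.7167
```

View pics/l1.png

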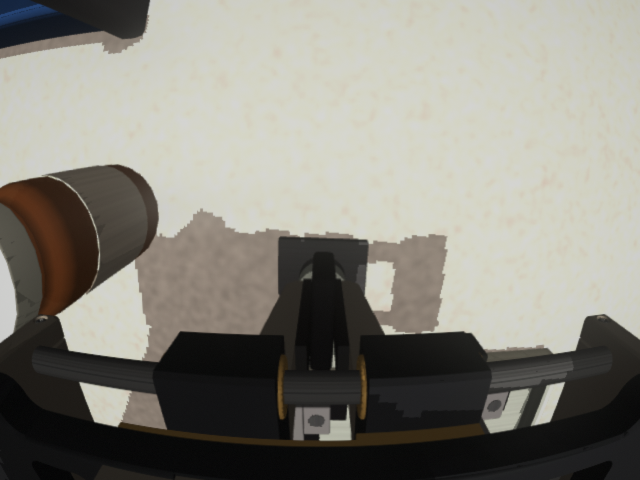

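The torque about the axis changes sign at the end of travel. I'll release, back off and inspect.

Run:
```python
from push import *
grip(.4); ob=robot.observe(); print(ob['contact_force'])
robot.servo_line([466,346,200],feed=150)
robot.movep([425,150,300],down(-np.pi/2))
cv2.imwrite("pics/m1.png",viewer.read_camera("wrist")[:,:,::-1])
im=viewer.read_camera("scene"); cv2.imwrite("pics/m2.png",cv2.resize(im[210:370,320:560,::-1],None,fx=3,fy=3)); cv2.imwrite("pics/m3.png",viewer.read_camera("scene")[:,:,::-1])
ci=viewer.camera_info("wrist")
viewer.read_camera("wrist")
for n in ["pin","shelf_corner","shelf_tab","turnbutton_grip","tray_left","tray_right","left1_mid","right1_mid"]:
    for r in viewer.pinpoint(n,"wrist"):
        p=w(r['at'],ci); print(n,round(r['confidence'],2),p,proj(p,ci,True)[0])
print(robot.observe()['t'])
```

```text
[-0.15 -0.5   0.04]
pin 0.62 [665.85 111.43  29.25] [355.69   8.4 ]
shelf_corner 0.64 [436.12  94.25  10.62] [367.45 193.58]
shelf_tab 0.69 [469.68 316.4   11.67] [192.25 169.31]
turnbutton_grip 0.79 [459.62 347.64  54.28] [157.15 181.9 ]
tray_left 0.76 [540.23 148.01  13.77] [324.59 109.01]
tray_right 0.84 [526.42 243.89  13.41] [246.03 121.79]
left1_mid 0.66 [487.76 145.67  42.64] [326.78 152.43]
right1_mid 0.9 [ 351.17 -182.17   23.49] [551.06 259.52]
right1_mid 0.81 [456.02 232.42  44.59] [251.57 180.79]
76.2333
```

View pics/m1.png

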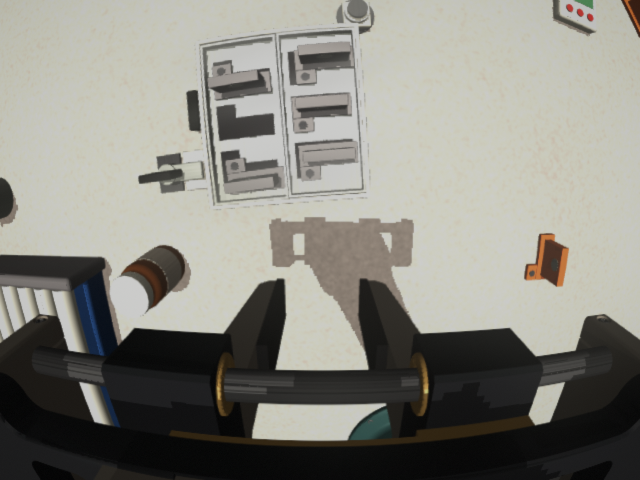

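View pics/m2.png

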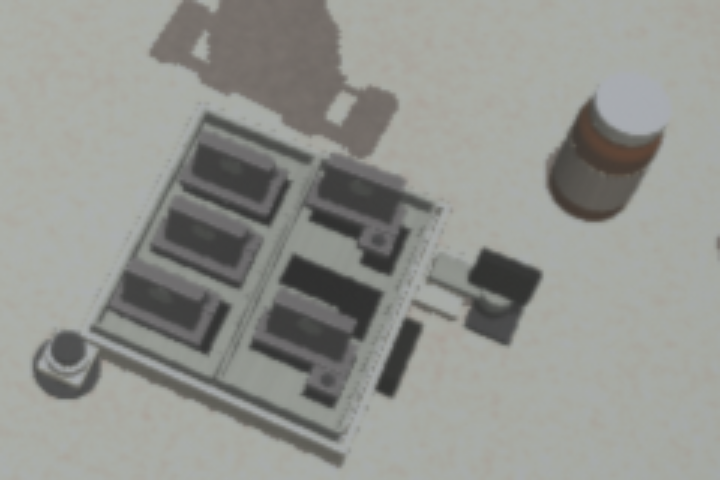

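View pics/m3.png

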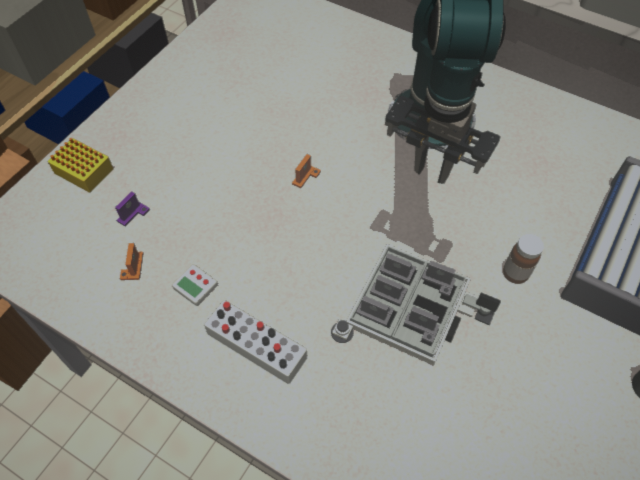

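Run:
```python
from h import *
robot.hold(.5); print(robot.observe()['contact_force']); robot.job_done(); print(robot.observe()['t'])
```

```text
[ 0.32776464 -0.60316648 -0.46954667]
the job is handed in; nothing more can be done
the job is handed in; nothing more can be done
```

The job is done and handed in, about 77 s into the 210 s allowed.

**Brackets:** There were five grey brackets. The three left-hand ones stand in `tray_left` and the two right-hand ones in `tray_right`, all on the floor outlines. I confirmed each one's hand by fitting its shape in the wrist image.

**Shelf:** I pushed it until the push force rose from under 1 N to about 11 N with the shelf against the stop block. The final pictures still show it touching the block.

**Turnbutton:** I turned it until the torque about its axis changed sign at the end of travel. The last pictures show its bar square across the tab.

**Last checks:** In the final pictures all brackets look flat, and the rack, timer, jar and the orange and purple look-alikes have not visibly moved. The robot was clear of everything. I judged the placement in the trays by eye and did not measure it again after the push.

**Disagreements:**
- The scene camera put the loose brackets about 3 to 4 mm from where the wrist camera did. I used the wrist camera, and every grasp held.
- A shape fit of the turnbutton's grip fin was poor. I located its axis from the bar and the detected positions instead, and the grip closed on the fin at the right width.

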